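Lock the magnifier's swing arm with the hex key

ROBOT

A 6-joint arm with a two-finger parallel gripper is mounted at the origin on the work surface. World frame = base frame: x ahead of the robot, y to its left, z up, the work surface at z = 0. Lengths are in mm, angles in rad, forces in N, time in s.
With the tool pointing down it reaches from about 400 to 925 mm from the base axis. Payload 3.4 kg.
Tool frame: the origin (TCP) lies midway between the tips of the shut fingers; the grasp point (between the pads) lies 19 mm behind it; z points along the fingers, y is the line along which they close (so a half turn about z gives the same grasp; the last joint's range is limited). The gripper opens to 85 mm and grips with 20 to 120 N. Pads are 22 mm wide; open, the fingers measure 114 mm over their backs; the gripper's body (76 mm by 85 mm) begins 54 mm behind the grasp point. The pads swing forward as they close: fully open they stand 13 mm farther back than shut.
Start: joints at [-1.417, 0.307, 1.506, -0, 1.328, -0.073], TCP at [129.83, -560.156, 231.305] pointing down, gripper open.
Joint ranges: [-3.12, 3.12], [-1.05, 2.28], [0.14, 2.33], [-1.42, 4.57], [0.1, 2.73], [-2.68, 2.68]. Speed limits (rad/s): [2.57, 2.57, 3.14, 3.14, 3.14, 3.14].

INTERFACE

Orientations are given as a rotation vector (axis times angle).
In Python, from bench import arm, eyes, order gives the robot as it stands.
- The arm moves only by the shell command python3 -m inch 'ROWS' [FORCE]. ROWS is JSON, a list of rows, each an object of numbers: "dx", "dy", "dz": the shift along the tool's x, y, z in mm; "ax", "ay", "az": the turn, a rotation vector about the tool's x, y, z in degrees; "hand": the opening, from 0 (shut) to 1 (fully open). In form: [{"dx": .., "dy": .., "dz": .., "ax": .., "ay": .., "az": .., "hand": ..}, ...]. A call has 1 to 12 rows; each row is the pose to reach, as a shift and turn from the pose commanded when the call began, along the tool's axes at that moment; what a row does not reach only later rows make up. A row lasts 1/10 s, in which the tool goes at most 50 mm and 8.59 degrees, less where a joint would pass 70% of its speed; a pose out of reach is approached as far as the arm can. A call with a gripper value outside its range is refused whole. The fingers move at their own pace and stop on an object; FORCE is the grip in N (left out, the last holds). Time passes only in rows, so rows that repeat a pose let the fingers close. It gives the time, the measured TCP pose, the force, the opening and the grip force at its end, in the units of the state.
- arm.get_obs(): the state, without advancing time (a new reading comes with each control period).
- eyes.snapshot(name): name is "scene" or "top" or "wrist"; returns the picture (420x560x3 uint8, blue, green, red); there is no depth.
- eyes.get_calibration(name): a dict with "intrinsics" (3x3 intrinsics, pixels), "k1" (the pictures are not rectified: a ray, as slopes to the right and down, at radius r is drawn at 1 + k1 r^2 times it, then the intrinsics apply), "eye" and "rotation" of the camera in the world. Camera axes: x right, y up, looking along -z (the intrinsics and any distortion apply to the point x, -y, -z); pixel columns grow to the right and rows downward; lengths in mm; the calibration is good to about 2 mm. A picture is of the moment at which its call begins: read the wrist's pose just before it. get_calibration takes no time and is no camera call; for the wrist camera it gives the pose at the moment of the call.
- order.close_job(): hands the job in; it is judged then, once.
The state is a dict: "t": time; "joint_pos": joint angles; "qvel": joint speeds; "effort": joint torques, N m; "ee_pos": TCP position; "eef_rot": TCP orientation; "force": force on the tool from outside, world axes, zero at the start; "wrist_torque": the same for the moment, N m; "finger_gap": finger opening in mm; "grasp_force": force on a finger pad.
Only numpy, scipy, OpenCV 4.12 (cv2) and the standard library are available. Lean on these libraries where they do the work, as an engineer would, in place of code of your own. Each camera call takes 0.05 s, during which the arm holds its last target. There are 200 camera calls.

TASK

Lock the magnifier's swing arm: take the thick T-handle hex key from the stand, feel for the hidden screw socket down the bore in the top of the pivot post by turning the key under light pressure until it drops fully in, then turn the screw about 60 degrees clockwise. Never force the key, leave it standing fully home in the screw, and leave the lens, the thin key and everything else where they are.

Things in the scene. Friction and masses are not known exactly. Their poses are not given: they have to be found in the camera images.
- key_handle (a point): Centre of the handle of the large T-handle hex key, which stands upright, loose, in either hole of the stand. Handle: black bar 70 mm long (this point's x), 20 mm wide (y), 24 mm high; z points up the key. Under it a round neck 16 mm thick, 23 mm long, then the hexagonal steel shank, 17 mm across flats, 62 mm long. Key 109 mm long in all, 0.22 to 0.35 kg.
- key_tip (a point): Centre of the end face of the large key's shank, 97 mm straight below key_handle; same axes. A corner of the hexagon points along x. The end's edges are bevelled 1.5 mm.
- small_key_handle (a point): Centre of the handle of the other, thin T-handle key in the other hole: same build and length, but with a bar only 50 mm long and a shank only 11 mm across flats. It does not fit the screw; leave it in the stand.
- stand: Fixed aluminium block, 56 mm (x) x 170 mm (y) x 50 mm high, origin at the centre of its underside. Two upright holes 24 mm wide and 40 mm deep at y = -55 and +55 mm, one key in each; a key standing in it has its handle's centre 107 mm above the shelf, 57 mm above the block.
- bore_mouth (a point): Centre of the mouth of the bore in the top of the magnifier's fixed pivot post: top of its dark round cap (52 mm across), 105 mm above the shelf. The bore is upright, 21.8 mm wide (28 mm at the mouth, narrowing over the first 3 mm), 20 mm deep; the lock screw's head lies at its bottom.
- screw_head (a point): Centre of the lock screw's flat head, 20 mm below bore_mouth, on the post. In it, out of sight, a hexagonal socket 17.5 mm across flats, 12 mm deep. The hexagon's way round is unknown, not given by this point's axes; it repeats every 60 degrees and the key enters only within about 3 degrees. 5 to 8 N of push is enough; a part-entered key wedges, and eases in if worked both ways.
- lock_screw (a joint): How far the lock screw has been turned from how it was found, in rad: 0 at the start whatever the way round of its socket, growing clockwise seen from above. It turns stiffly (about 0.12 N m, the same all the way) and stays where it is left; it has room enough both ways and does not sink or rise. Its socket is oiled.
- lens (a point): Centre of the magnifier lens: glass in a black ring 112 mm across, 16 mm thick, its middle 56 mm above the shelf, at the end of the grey swing arm, 225 mm from the post's axis. The arm swings about the post if pushed (about 0.35 N m), below the cap; it must keep its place.
- bolt_a: Stainless hex bolt standing on its head, 55 mm tall, head 25 mm across; origin under the head. Bystander.
- bolt_b: A second bolt like bolt_a. Bystander.
- bezel: Brass viewport bezel lying flat, ring 84 mm across and 14 mm high; origin at the centre of its underside. Bystander.
- gasket: Copper gasket lying flat, ring 64 mm across and 5 mm thick; origin at the centre of its underside. Bystander.
- wrench: Bent steel wrench lying flat, about 200 mm long and 8 mm thick; origin near its bend, on its underside. Bystander.
- grease_tin: Closed grease tin, 56 mm across and 45 mm high; origin at the centre of its underside. Bystander.
Mind the look-alikes: they are no part of the job. Leave any white look-alike of the part that bears key_handle alone.

How it is judged:
By the outcome, as a careful person would: the job done as asked, in the order asked, and still so for the second after the job is handed in, with the robot touching nothing.
It also fails if it takes over 61 s, if anything falls off the work surface, if the arm or the gripper's body presses on something with over 40 N, if the wrist force passes 120 N, or if a joint passes its speed limit or range.

## Working session

There is one attempt and no reset: what is moved stays moved. The work goes in short steps, Python scripts to look and compute and a shell command to move; the robot and the scene stay as the last step left them, time stands still between calls to the robot, and variables do not carry over. Pictures are saved under pics/ and viewed, at most 10 in all, crops included, and the job is handed in when it is done.

```bash
mkdir -p pics; ls; python3 - <<'E'
from bench import arm, eyes
import cv2,numpy as np
o=arm.get_obs(); print({k:np.round(v,3).tolist() for k,v in o.items()})
for n in("scene","top","wrist"):
    c=eyes.get_calibration(n); print(n,{k:np.round(v,4).tolist() for k,v in c.items()})
    cv2.imwrite(f"pics/{n}0.png",eyes.snapshot(n))
E
```

```text
pics
{'t': 0.0, 'joint_pos': [-1.417, 0.308, 1.508, -0.0, 1.328, -0.073], 'qvel': [-0.001, 0.0, -0.0, -0.001, 0.001, -0.0], 'effort': [-0.002, -45.756, -25.192, -0.0, 0.013, -0.0], 'ee_pos': [129.696, -559.449, 230.374], 'eef_rot': [-3.119, -0.357, 0.0], 'force': [-0.313, 0.195, 0.166], 'wrist_torque': [-0.036, 0.006, 0.048], 'grasp_force': 0.0, 'finger_gap': 85.45}
scene {'intrinsics': [[444.734, 0.0, 281.7983], [0.0, 444.734, 208.0911], [0.0, 0.0, 1.0]], 'k1': 0.0432, 'eye': [1265.4037, -93.2439, 660.3728], 'rotation': [0.7514, 0.6243, 1.2839]}
top {'intrinsics': [[424.1633, 0.0, 279.8571], [0.0, 424.1633, 205.9964], [0.0, 0.0, 1.0]], 'k1': -0.0176, 'eye': [376.4049, 56.6417, 1242.524], 'rotation': [0.1014, -0.1181, -1.5694]}
wrist {'intrinsics': [[314.3469, 0.0, 283.1579], [0.0, 314.3469, 211.7046], [0.0, 0.0, 1.0]], 'k1': -0.0456, 'eye': [202.976, -543.4256, 372.1289], 'rotation': [-0.2516, 0.2012, -1.3329]}
```

View pics/scene0.png

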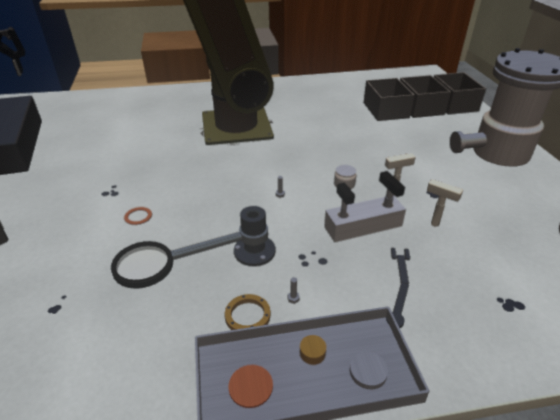

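View pics/top0.png

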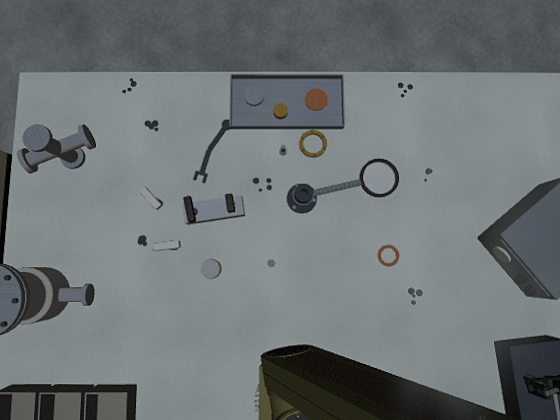

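The scene view shows the stand with the large key (390,183) and thin key (345,193), and the post at (254,225). In the top view, the large handle is at (190,208), the thin one at (231,202), the post at (301,197) and the lens at (379,177). The white look-alikes are at (150,198) and (165,245).

```bash
cat > h.py <<'E'
import cv2,numpy as np
from scipy.spatial.transform import Rotation as R
def ray(c,px):
    K=np.array(c["intrinsics"]);k1=c["k1"]
    d=np.array([(px[0]-K[0,2])/K[0,0],(px[1]-K[1,2])/K[1,1]]);u=d.copy()
    for _ in range(20): u=d/(1+k1*(u@u))
    v=R.from_rotvec(c["rotation"]).apply([u[0],-u[1],-1]); return np.array(c["eye"]),v
def plane(c,px,z):
    e,v=ray(c,px); return e+v*(z-e[2])/v[2]
def proj(c,p):
    K=np.array(c["intrinsics"]);q=R.from_rotvec(c["rotation"]).inv().apply(np.array(p)-c["eye"])
    u=np.array([q[0],-q[1]])/-q[2];u=u*(1+c["k1"]*(u@u)); return K[:2,:2]@u+K[:2,2]
E
python3 - <<'E'
from h import *
from bench import eyes
c=eyes.get_calibration("top");im=cv2.imread("pics/top0.png")
big=cv2.resize(im[120:260,120:420],None,fx=2.6,fy=2.6,interpolation=cv2.INTER_CUBIC);cv2.imwrite("pics/topc.png",big)
g=cv2.cvtColor(im,cv2.COLOR_BGR2GRAY)
m=(g<50).astype(np.uint8)
n,l,s,ce=cv2.connectedComponentsWithStats(m)
for i in range(1,n):
    if s[i,4]>30 and 130<ce[i][1]<260 and 170<ce[i][0]<410:
        cs=cv2.findContours((l==i).astype(np.uint8),0,1)[0]
        r=cv2.minAreaRect(cs[0]); 
        print(s[i],ce[i],np.round(r[0],1),np.round(r[1],1),r[2],plane(c,r[0],119).round(1),plane(c,r[0],105).round(1),plane(c,r[0],56).round(1))
E
```

```text
[194 120 150  63 533] [243.4934334  140.08067542] [260.7 132.8] [ 50.  158.1] 68.48760223388672 [737.2  96.5 119. ] [741.7  97.  105. ] [757.4  98.7  56. ]
[360 159  39  38 314] [379.20063694 177.58917197] [379.  177.5] [37.5 37.5] 45.0 [ 612.3 -224.4  119. ] [ 615.2 -227.9  105. ] [ 625.5 -240.2   56. ]
[294 184  19  20 262] [303.19465649 193.29007634] [303.  193.4] [17.4 19. ] 18.43494987487793 [568.7 -18.  119. ] [571.1 -18.9 105. ] [579.5 -22.1  56. ]
[287 186  29  27 219] [298.61643836 203.7260274 ] [298.5 201.7] [28.8 19.5] 37.30394744873047 [546.1  -5.4 119. ] [548.3  -6.2 105. ] [555.7  -8.9  56. ]
[226 194   9  19 122] [229.69672131 202.68852459] [229.6 202.7] [18.   7.3] 78.69007110595703 [543.5 178.8 119. ] [545.6 180.3 105. ] [552.9 185.7  56. ]
[184 196  15  28 208] [189.73557692 209.75961538] [190.7 209.4] [27.4 10.3] 79.3803482055664 [525.3 282.4 119. ] [527.2 285.3 105. ] [533.7 295.1  56. ]
```

View pics/topc.png

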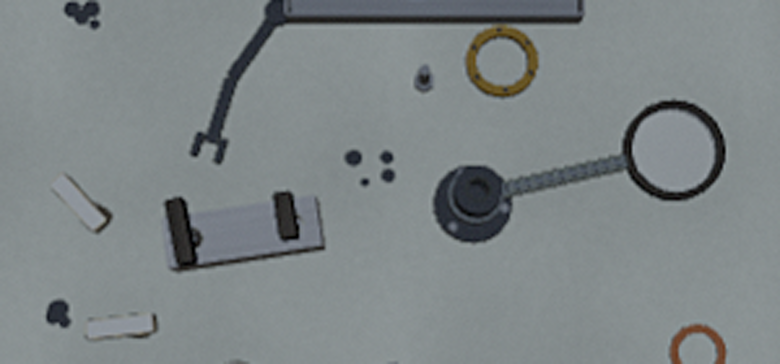

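```bash
R='{"dx":409,"dy":-213}'; python3 -m inch '[{"dx":41,"dy":-21},{"dx":82,"dy":-43},{"dx":123,"dy":-64},{"dx":164,"dy":-85},{"dx":205,"dy":-107},{"dx":246,"dy":-128},{"dx":287,"dy":-149},{"dx":328,"dy":-170},{"dx":369,"dy":-192},{"dx":409,"dy":-213},{"dx":409,"dy":-213}]'
python3 -m inch '[{"dx":14,"dy":-43},{"dx":28,"dy":-86},{"dx":42,"dy":-130},{"dx":56,"dy":-173},{"dx":70,"dy":-216},{"dx":84,"dy":-259},{"dx":98,"dy":-302},{"dx":112,"dy":-346},{"dx":126,"dy":-389},{"dx":140,"dy":-432},{"dx":154,"dy":-475},{"dx":168,"dy":-518}]'
python3 -m inch '[{"dx":0},{"dx":0},{"dx":0}]'
python3 - <<'E'
from h import *
from bench import eyes,arm
o=arm.get_obs();print(o["t"],o["ee_pos"],o["eef_rot"],o["joint_pos"])
c=eyes.get_calibration("wrist");print(c["eye"],c["rotation"])
im=eyes.snapshot("wrist");cv2.imwrite("pics/w1.png",im)
im=eyes.snapshot("top");cv2.imwrite("pics/t1.png",im)
im=eyes.snapshot("scene");cv2.imwrite("pics/s1.png",im)
E
```

```text
0.15 [ 129.73571355 -559.63051298  230.58886263] [-3.11962882e+00 -3.56896030e-01  1.74543492e-04] [-1.41649171e+00  3.07429602e-01  1.50734024e+00 -4.72362881e-05
  1.32844113e+00 -7.35002893e-02]
[ 202.9852091  -543.48474954  372.24142571] [-0.25174618  0.20095208 -1.33291272]schema error: expected keys dx, dy, dz, ax, ay, az, hand
schema error: expected keys dx, dy, dz, ax, ay, az, hand
schema error: expected keys dx, dy, dz, ax, ay, az, hand
```

View pics/w1.png

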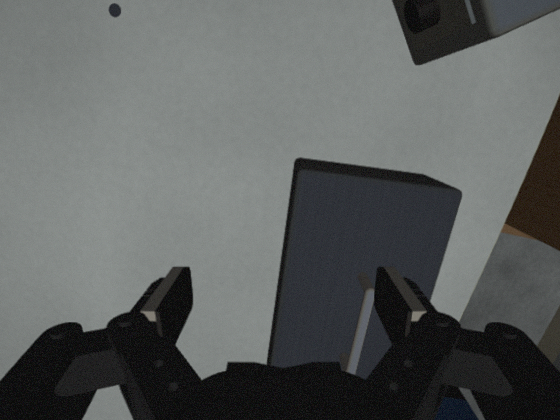

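The rows need every key, so nothing has moved yet. The wrist view shows only the fingers and bare bench under the start pose.

```bash
python3 -m inch '[{"dx":45,"dy":-23,"dz":0,"ax":0,"ay":0,"az":0,"hand":1},{"dx":90,"dy":-47,"dz":0,"ax":0,"ay":0,"az":0,"hand":1},{"dx":135,"dy":-70,"dz":0,"ax":0,"ay":0,"az":0,"hand":1},{"dx":180,"dy":-94,"dz":0,"ax":0,"ay":0,"az":0,"hand":1},{"dx":225,"dy":-117,"dz":0,"ax":0,"ay":0,"az":0,"hand":1},{"dx":270,"dy":-140,"dz":0,"ax":0,"ay":0,"az":0,"hand":1},{"dx":315,"dy":-164,"dz":0,"ax":0,"ay":0,"az":0,"hand":1},{"dx":360,"dy":-187,"dz":0,"ax":0,"ay":0,"az":0,"hand":1},{"dx":405,"dy":-213,"dz":0,"ax":0,"ay":0,"az":0,"hand":1},{"dx":409,"dy":-213,"dz":0,"ax":0,"ay":0,"az":0,"hand":1}]'
python3 -m inch '[{"dx":14,"dy":-43,"dz":0,"ax":0,"ay":0,"az":0,"hand":1},{"dx":28,"dy":-86,"dz":0,"ax":0,"ay":0,"az":0,"hand":1},{"dx":42,"dy":-130,"dz":0,"ax":0,"ay":0,"az":0,"hand":1},{"dx":56,"dy":-173,"dz":0,"ax":0,"ay":0,"az":0,"hand":1},{"dx":70,"dy":-216,"dz":0,"ax":0,"ay":0,"az":0,"hand":1},{"dx":84,"dy":-259,"dz":0,"ax":0,"ay":0,"az":0,"hand":1},{"dx":98,"dy":-302,"dz":0,"ax":0,"ay":0,"az":0,"hand":1},{"dx":112,"dy":-346,"dz":0,"ax":0,"ay":0,"az":0,"hand":1},{"dx":126,"dy":-389,"dz":0,"ax":0,"ay":0,"az":0,"hand":1},{"dx":140,"dy":-432,"dz":0,"ax":0,"ay":0,"az":0,"hand":1},{"dx":154,"dy":-475,"dz":0,"ax":0,"ay":0,"az":0,"hand":1},{"dx":168,"dy":-518,"dz":0,"ax":0,"ay":0,"az":0,"hand":1}]'
python3 -m inch '[{"dx":0,"dy":0,"dz":0,"ax":0,"ay":0,"az":0,"hand":1},{"dx":0,"dy":0,"dz":0,"ax":0,"ay":0,"az":0,"hand":1}]'
python3 - <<'E'
from h import *
from bench import eyes,arm
o=arm.get_obs();print(o["t"],o["ee_pos"],o["eef_rot"],o["joint_pos"])
c=eyes.get_calibration("wrist");print(c["eye"],c["rotation"])
im=eyes.snapshot("wrist");cv2.imwrite("pics/w2.png",im)
im=eyes.snapshot("top");cv2.imwrite("pics/t2.png",im)
import pickle;pickle.dump((o,c),open("w2.pkl","wb"))
E
```

```text
t: 1.3
ee_pos: [483.5, -256.6, 231.4]
eef_rot: [-3.119, -0.364, -0.003]
force: [0.2, 0.3, 0.5]
finger_gap: 85.4
grasp_force: 0.0
t: 2.5
ee_pos: [527.0, 283.3, 231.3]
eef_rot: [3.121, 0.356, 0.0]
force: [1.2, -0.4, 0.5]
finger_gap: 85.1
grasp_force: 0.0
t: 2.7
ee_pos: [526.7, 282.4, 230.8]
eef_rot: [3.12, 0.36, -0.001]
force: [-0.1, -0.4, -0.3]
finger_gap: 85.4
grasp_force: 0.0
2.7 [526.68334884 282.41736136 230.81349537] [ 3.11964964e+00  3.60100144e-01 -1.27729112e-03] [ 4.22105076e-01  3.39163346e-01  1.45784976e+00 -9.48859537e-04
  1.34572647e+00  1.76327155e+00]
[599.96043789 299.10093871 372.38302658] [-0.25460862  0.19912036 -1.33126331]
```

View pics/w2.png

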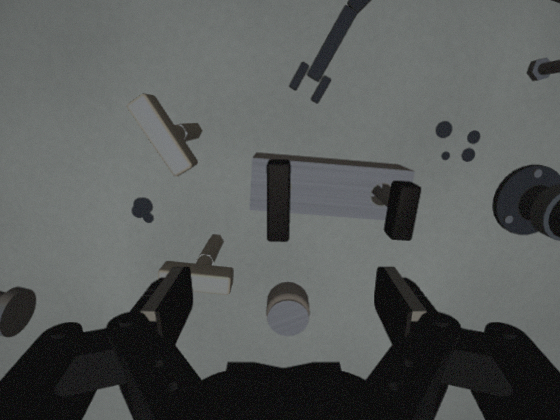

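The wrist view shows the large handle at (279,200), parallel to the fingers, and the thin one at (403,210). White keys stand at (163,135) and (197,280).

```bash
python3 - <<'E'
from h import *
import pickle
o,c=pickle.load(open("w2.pkl","rb"))
im=cv2.imread("pics/w2.png");g=cv2.cvtColor(im,cv2.COLOR_BGR2GRAY)
m=(g<65).astype(np.uint8);m[:145]=0;m[250:]=0
m=cv2.morphologyEx(m,cv2.MORPH_OPEN,np.ones((7,7),np.uint8))
n,l,s,ce=cv2.connectedComponentsWithStats(m)
for i in range(1,n):
    if s[i,4]<300 or not 250<ce[i][0]<430: continue
    cs=cv2.findContours((l==i).astype(np.uint8),0,1)[0][0]
    b=cv2.boxPoints(cv2.minAreaRect(cs)); print(s[i],b.round(1).tolist())
    P=np.array([plane(c,q,119)[:2] for q in cs[:,0].astype(float)]).astype(np.float32)
    r=cv2.minAreaRect(P);print("rect z119",r); r=cv2.minAreaRect(np.array([plane(c,q,107)[:2] for q in cs[:,0].astype(float)]).astype(np.float32));print("z107",r)
    print(g[200,255:300].tolist() if i==1 else "")
for p in [(197,285),(163,135)]: print("white",plane(c,p,100).round(0))
E
```

```text
[ 267  155   24   86 1949] [[267.0, 155.0], [290.0, 155.0], [290.0, 240.0], [267.0, 240.0]]
rect z119 ((533.5142822265625, 287.2509460449219), (73.43009948730469, 18.7558650970459), 12.268413543701172)
z107 ((530.3675537109375, 286.68975830078125), (76.90768432617188, 19.64413833618164), 12.268407821655273)

[ 374  181   46   59 1938] [[374.0, 181.0], [419.0, 181.0], [419.0, 239.0], [374.0, 239.0]]
rect z119 ((546.0087890625, 188.7113494873047), (51.56206130981445, 38.799583435058594), 13.30342960357666)
z107 ((543.4536743164062, 183.48338317871094), (54.00399398803711, 40.63706588745117), 13.303483963012695)

white [426. 345. 100.]
white [561. 394. 100.]
```

```bash
python3 -m inch '[{"dx":4,"dy":-3,"dz":35,"ax":0,"ay":0,"az":0,"hand":1},{"dx":4,"dy":-3,"dz":70,"ax":0,"ay":0,"az":0,"hand":0.8},{"dx":4,"dy":-3,"dz":105,"ax":0,"ay":0,"az":0,"hand":0.7},{"dx":4,"dy":-3,"dz":130,"ax":0,"ay":0,"az":0,"hand":0.6},{"dx":4,"dy":-3,"dz":141,"ax":0,"ay":0,"az":0,"hand":0.5},{"dx":4,"dy":-3,"dz":141,"ax":0,"ay":0,"az":0,"hand":0.45}]' 30
python3 - <<'E'
from h import *
from bench import eyes,arm
o=arm.get_obs();print(o["t"],o["ee_pos"],o["eef_rot"],o["force"],o["wrist_torque"],o["finger_gap"])
c=eyes.get_calibration("wrist")
im=eyes.snapshot("wrist");cv2.imwrite("pics/w3.png",im)
E
```

```text
t: 3.4
ee_pos: [529.2, 284.1, 89.0]
eef_rot: [3.12, 0.354, -0.005]
force: [-0.7, -0.1, -0.4]
finger_gap: 38.3
grasp_force: 0.0
3.4 [529.20117619 284.11634662  89.01643825] [ 3.12028141  0.35393466 -0.00527414] [-0.69939474 -0.10603129 -0.44036174] [ 0.03765625 -0.01530294  0.00376001] 38.288964507846124
```

View pics/w3.png

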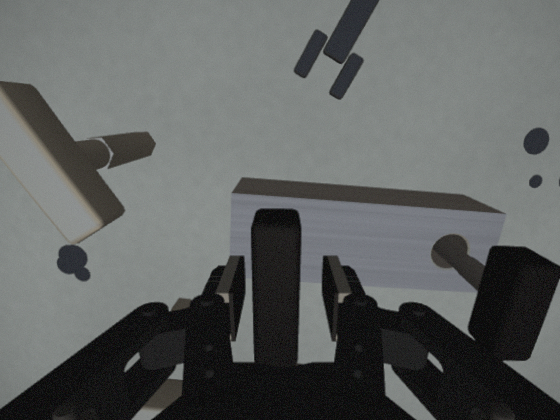

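The bar sits between the pads, with its centre at column 276 against a pad midpoint near 285. I'll shift about 3 mm along -y of the tool and then grip.

```bash
python3 -m inch '[{"dx":0,"dy":-3,"dz":0,"ax":0,"ay":0,"az":0,"hand":0.4},{"dx":0,"dy":-3,"dz":0,"ax":0,"ay":0,"az":0,"hand":0.3},{"dx":0,"dy":-3,"dz":0,"ax":0,"ay":0,"az":0,"hand":0.2},{"dx":0,"dy":-3,"dz":0,"ax":0,"ay":0,"az":0,"hand":0.1},{"dx":0,"dy":-3,"dz":0,"ax":0,"ay":0,"az":0,"hand":0}]' 80
python3 -m inch '[{"dx":0,"dy":0,"dz":0,"ax":0,"ay":0,"az":0,"hand":0},{"dx":0,"dy":0,"dz":0,"ax":0,"ay":0,"az":0,"hand":0}]'
```

```text
t: 3.95
ee_pos: [530.6, 289.3, 92.2]
eef_rot: [-3.121, -0.358, -0.005]
force: [-0.0, -1.5, 6.5]
finger_gap: 18.9
grasp_force: 78.0
t: 4.15
ee_pos: [530.6, 289.3, 92.2]
eef_rot: [-3.121, -0.358, -0.005]
force: [0.6, -1.9, 6.3]
finger_gap: 18.6
grasp_force: 78.0
```

```bash
python3 -m inch '[{"dx":0,"dy":0,"dz":-8,"ax":0,"ay":0,"az":0,"hand":0},{"dx":0,"dy":0,"dz":-25,"ax":0,"ay":0,"az":0,"hand":0},{"dx":0,"dy":0,"dz":-50,"ax":0,"ay":0,"az":0,"hand":0},{"dx":0,"dy":0,"dz":-80,"ax":0,"ay":0,"az":0,"hand":0},{"dx":0,"dy":0,"dz":-110,"ax":0,"ay":0,"az":0,"hand":0},{"dx":0,"dy":0,"dz":-135,"ax":0,"ay":0,"az":0,"hand":0},{"dx":0,"dy":0,"dz":-135,"ax":0,"ay":0,"az":0,"hand":0}]'
python3 - <<'E'
from h import *
from bench import eyes,arm
import pickle
o=arm.get_obs();print(o["t"],o["ee_pos"],o["eef_rot"],o["force"],o["wrist_torque"],o["finger_gap"])
cs={}
for n in("scene","top","wrist"):
    cs[n]=eyes.get_calibration(n);cv2.imwrite(f"pics/{n}4.png",eyes.snapshot(n))
pickle.dump((o,cs),open("p4.pkl","wb"))
p=proj(cs["scene"],o["ee_pos"]);print(p)
a=cv2.imread("pics/scene4.png")[60:260,300:440]
b=cv2.imread("pics/scene4.png")[180:300,90:290]
cv2.imwrite("pics/mix4.png",np.hstack([cv2.resize(a,(420,600)),cv2.resize(cv2.imread("pics/wrist4.png")[:,90:450],(360,420))[0:420] if 0 else cv2.copyMakeBorder(cv2.resize(cv2.imread("pics/wrist4.png"),(380,285)),0,315,0,0,0)]))
E
```

```text
t: 4.85
ee_pos: [531.4, 290.3, 229.5]
eef_rot: [-3.118, -0.357, -0.012]
force: [0.7, 0.5, -2.0]
finger_gap: 18.6
grasp_force: 78.6
4.85 [531.38947076 290.27098147 229.50889065] [-3.11837915 -0.35715467 -0.01186531] [ 0.72153862  0.50544097 -1.99139756] [ 0.03195994 -0.10942576  0.03640751] 18.644078735511407
[403.54697085 132.47262353]
```

View pics/mix4.png

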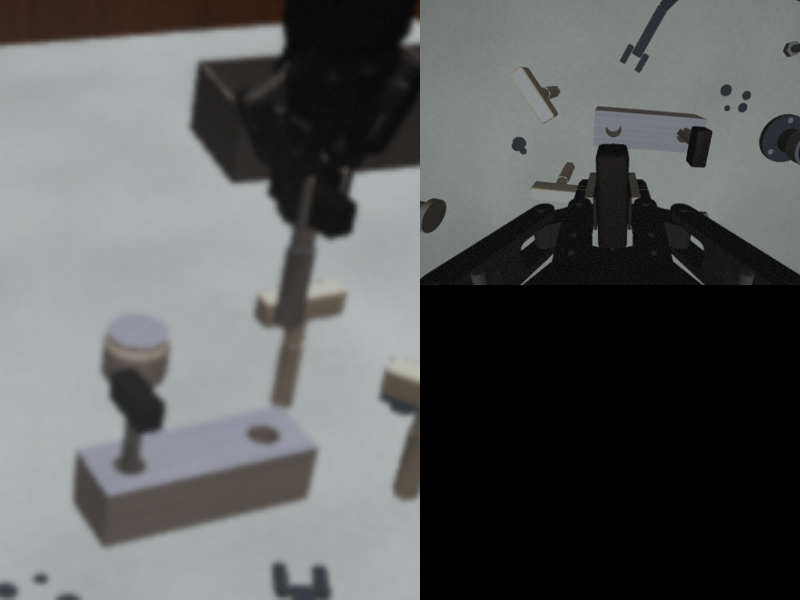

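The key hangs upright in the gripper, its lower end near crop pixel (293,320). The stand hole is empty and the thin key is undisturbed. Next I carry it to just short of the post.

```bash
python3 -m inch '[{"dx":-4,"dy":25,"dz":0,"ax":0,"ay":0,"az":0,"hand":0},{"dx":-11,"dy":67,"dz":0,"ax":0,"ay":0,"az":0,"hand":0},{"dx":-18,"dy":110,"dz":0,"ax":0,"ay":0,"az":0,"hand":0},{"dx":-25,"dy":153,"dz":0,"ax":0,"ay":0,"az":0,"hand":0},{"dx":-32,"dy":196,"dz":0,"ax":0,"ay":0,"az":0,"hand":0},{"dx":-39,"dy":239,"dz":0,"ax":0,"ay":0,"az":0,"hand":0},{"dx":-45,"dy":275,"dz":0,"ax":0,"ay":0,"az":0,"hand":0},{"dx":-49,"dy":300,"dz":0,"ax":0,"ay":0,"az":0,"hand":0},{"dx":-49,"dy":300,"dz":0,"ax":0,"ay":0,"az":0,"hand":0},{"dx":-49,"dy":300,"dz":0,"ax":0,"ay":0,"az":0,"hand":0}]'
python3 - <<'E'
from h import *
from bench import eyes,arm
import pickle
o=arm.get_obs();print(o["t"],o["ee_pos"],o["eef_rot"],o["force"],o["wrist_torque"],o["joint_pos"][5])
cs={}
for n in("scene","top","wrist"):
    cs[n]=eyes.get_calibration(n);cv2.imwrite(f"pics/{n}5.png",eyes.snapshot(n))
pickle.dump((o,cs),open("p5.pkl","wb"))
a=cv2.imread("pics/scene5.png")[90:270,180:320]
w=cv2.imread("pics/wrist5.png")
cv2.imwrite("pics/mix5.png",np.hstack([cv2.resize(w[90:300,200:400],None,fx=2.2,fy=2.2,interpolation=2),cv2.resize(a,(350,462),interpolation=2)]))
# far end of bar along centre column
print(cv2.cvtColor(w,7-1)[195:235,270:290].mean(1).round().tolist())
w3=cv2.imread("pics/w3.png");print(cv2.cvtColor(w3,6)[195:235,268:284].mean(1).round().tolist())
E
```

```text
t: 6.0
ee_pos: [548.1, -14.5, 223.3]
eef_rot: [-3.12, -0.354, 0.006]
force: [-0.9, -0.2, -2.1]
finger_gap: 18.6
grasp_force: 79.0
6.0 [548.09185407 -14.48733637 223.31377595] [-3.11991894 -0.35395965  0.00608384] [-0.94255324 -0.15449381 -2.13145771] [ 0.04859509 -0.03800502  0.02713241] 1.240638624679449
[71.0, 74.0, 77.0, 81.0, 85.0, 90.0, 96.0, 100.0, 105.0, 112.0, 123.0, 133.0, 137.0, 138.0, 139.0, 135.0, 106.0, 55.0, 18.0, 15.0, 14.0, 14.0, 14.0, 13.0, 14.0, 15.0, 14.0, 14.0, 14.0, 12.0, 16.0, 14.0, 17.0, 18.0, 22.0, 23.0, 25.0, 26.0, 28.0, 31.0]
[65.0, 96.0, 116.0, 122.0, 124.0, 124.0, 124.0, 122.0, 120.0, 118.0, 117.0, 119.0, 120.0, 73.0, 28.0, 14.0, 13.0, 14.0, 14.0, 12.0, 13.0, 14.0, 15.0, 12.0, 14.0, 13.0, 15.0, 15.0, 16.0, 18.0, 21.0, 22.0, 25.0, 28.0, 28.0, 30.0, 32.0, 29.0, 32.0, 32.0]
```

View pics/mix5.png

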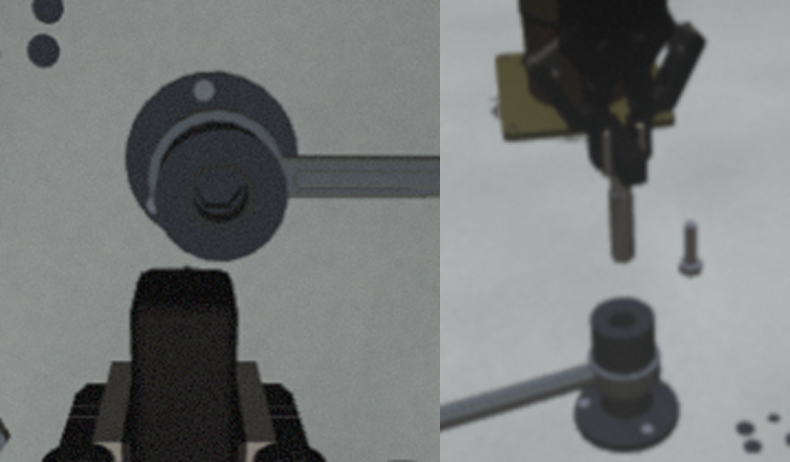

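The wrist crop shows the cap and bore mouth centred near crop pixel (220,193), above the bar's far end at row 270. The scene crop shows the key upright, just in front of the bore.

```bash
python3 - <<'E'
from h import *
import pickle
o,cs=pickle.load(open("p5.pkl","rb"));c=cs["wrist"]
w=cv2.imread("pics/wrist5.png");g=cv2.cvtColor(w,6)
T=np.array(o["ee_pos"]);Rt=R.from_rotvec(o["eef_rot"]);print(Rt.as_matrix().round(3).tolist())
loc=lambda p:Rt.inv().apply(p-T).round(1)
hz=T[2]+14.8
for row,z in((211.7,hz-12),(228.5,hz+12)):
    r=g[int(row)+(4 if z<hz else 6)].astype(int);
    print(row,r[250:320].tolist())
    print("bar end",loc(plane(c,(284,row),z)))
# cap: fit circle of cap/bright ring boundary: bright ring >? use bore dark/bright; print patch
# cap bottom edge: dark->bench transitions under cap along rays from centre
c0=np.array([300.5,177.7]);pts=[]
for a in np.radians(np.arange(20,160,4)):
    d=np.array([np.cos(a),np.sin(a)]);q=[(g[int(round((c0+d*s)[1])),int(round((c0+d*s)[0]))]) for s in np.arange(22,42,.5)]
    k=np.argmax(np.diff(np.array(q,float)[::2])); pts.append(plane(c,c0+d*(22.5+k),105)[:2])
pts=np.array(pts)
A=np.c_[2*pts,np.ones(len(pts))];s=np.linalg.lstsq(A,(pts**2).sum(1),rcond=None)[0]
print("cap fit",s[:2],np.sqrt(s[2]+s[:2]@s[:2]))
b=plane(c,c0,105);print("eye pt",b,loc(b))
# top-camera cross-check
print("top0",plane(cs["top"],(303,193.4),105))
# scene: bore ellipse & shank tip
s5=cv2.imread("pics/scene5.png")
print("scene bore",plane(cs["scene"],(180+(622-440)/2.5,90+319/2.567),105))
t=np.array([180+(622-440)/2.5,90+260/2.567]);print("tip",t, "pred for T offset0",proj(cs["scene"],T+[0,0,14.8-97]),proj(cs["scene"],T+[5,0,14.8-97]),proj(cs["scene"],T+[0,5,14.8-97]))
E
```

```text
[[0.975, 0.224, -0.004], [0.224, -0.975, 0.001], [-0.004, -0.002, -1.0]]
211.7 [141, 139, 138, 138, 142, 139, 140, 139, 138, 141, 140, 139, 131, 98, 37, 15, 22, 10, 12, 14, 16, 14, 16, 10, 13, 9, 17, 27, 9, 14, 17, 19, 9, 11, 14, 16, 9, 10, 10, 16, 17, 11, 11, 24, 13, 14, 10, 19, 11, 14, 12, 8, 13, 38, 97, 139, 143, 140, 137, 140, 140, 137, 136, 134, 135, 135, 138, 139, 140, 142]
bar end [32.7  0.  -2.9]
228.5 [138, 135, 138, 137, 139, 139, 138, 138, 121, 53, 17, 18, 16, 27, 30, 30, 30, 34, 30, 33, 20, 31, 24, 32, 33, 32, 27, 32, 33, 35, 36, 32, 29, 27, 30, 29, 33, 30, 34, 35, 34, 25, 32, 37, 30, 26, 32, 31, 30, 31, 28, 32, 33, 20, 25, 12, 23, 42, 98, 138, 138, 140, 141, 139, 138, 140, 140, 139, 137, 140]
bar end [ 33.2  -0.1 -26.9]
cap fit [574.38652812 -22.20043508] 25.60435023828353
eye pt [575.65789764 -22.67541886 105.        ] [ 25.5  14.4 118.2]
top0 [570.99827086 -18.74873714 105.        ]
scene bore [579.38241012 -23.77757325 105.        ]
tip [252.8        191.28554733] pred for T offset0 [254.59792382 189.93697701] [254.94202733 191.38765429] [257.08457131 189.66733701]
```

```bash
python3 -m inch '[{"dx":9,"dy":5,"dz":0,"ax":0,"ay":0,"az":0,"hand":0},{"dx":18,"dy":9,"dz":5,"ax":0,"ay":0,"az":0,"hand":0},{"dx":26.5,"dy":13.5,"dz":14,"ax":0,"ay":0,"az":0,"hand":0},{"dx":26.5,"dy":13.5,"dz":26,"ax":0,"ay":0,"az":0,"hand":0},{"dx":26.5,"dy":13.5,"dz":28,"ax":0,"ay":0,"az":0,"hand":0},{"dx":26.5,"dy":13.5,"dz":28,"ax":0,"ay":0,"az":0,"hand":0},{"dx":26.5,"dy":13.5,"dz":28,"ax":0,"ay":0,"az":0,"hand":0}]'
python3 - <<'E'
from h import *
from bench import eyes,arm
import pickle
o=arm.get_obs();print(o["t"],o["ee_pos"],o["eef_rot"],o["force"],o["wrist_torque"],o["joint_pos"][5])
cs={}
for n in("scene","wrist"):
    cs[n]=eyes.get_calibration(n);cv2.imwrite(f"pics/{n}6.png",eyes.snapshot(n))
pickle.dump((o,cs),open("p6.pkl","wb"))
a=cv2.imread("pics/scene6.png")[150:250,210:300]
w=cv2.imread("pics/wrist6.png")
cv2.imwrite("pics/mix6.png",np.hstack([cv2.resize(w[130:300,200:360],(400,425),interpolation=2),cv2.resize(a,(383,425),interpolation=2)]))
E
```

```text
t: 6.85
ee_pos: [577.9, -21.4, 197.1]
eef_rot: [-3.121, -0.357, 0.001]
force: [0.8, 0.3, -2.5]
finger_gap: 18.7
grasp_force: 79.0
6.85 [577.89245083 -21.41611671 197.1252461 ] [-3.12104256e+00 -3.57015157e-01  1.03400613e-03] [ 0.82166352  0.31910896 -2.51334452] [-0.00588316 -0.03236532 -0.02196154] 1.2328817743218292
```

View pics/mix6.png

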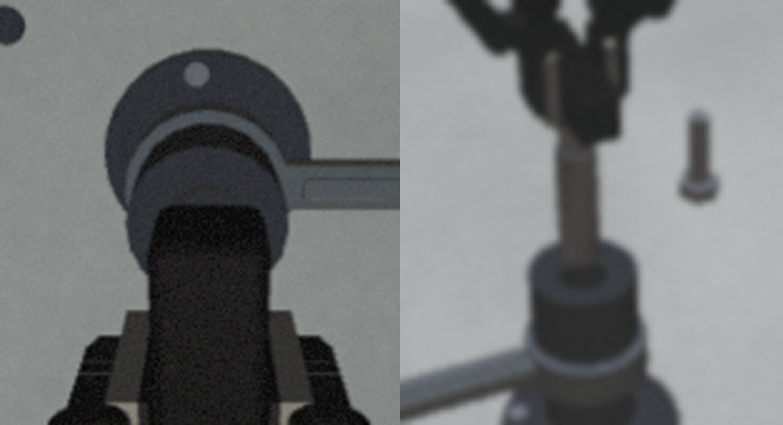

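Everything lines up. In the scene crop, the shank is at column 579 and the cap centre at 584, about 2 mm to the left. In the wrist crop, the bar is at 210 and the cap at 208. I'll lower it gently with a 1 mm correction.

```bash
python3 -m inch '[{"dx":0,"dy":-1,"dz":5,"ax":0,"ay":0,"az":0,"hand":0},{"dx":0,"dy":-1,"dz":9,"ax":0,"ay":0,"az":0,"hand":0},{"dx":0,"dy":-1,"dz":13,"ax":0,"ay":0,"az":0,"hand":0},{"dx":0,"dy":-1,"dz":16,"ax":0,"ay":0,"az":0,"hand":0},{"dx":0,"dy":-1,"dz":16,"ax":0,"ay":0,"az":0,"hand":0}]'
```

```text
t: 7.45
ee_pos: [577.4, -20.5, 180.6]
eef_rot: [-3.121, -0.357, 0.002]
force: [0.3, -2.4, -3.2]
finger_gap: 18.6
grasp_force: 79.0
```

```bash
python3 -m inch '[{"dx":0,"dy":1,"dz":3,"ax":0,"ay":0,"az":0,"hand":0},{"dx":0,"dy":1,"dz":6,"ax":0,"ay":0,"az":0,"hand":0},{"dx":0,"dy":1,"dz":9,"ax":0,"ay":0,"az":0,"hand":0},{"dx":0,"dy":1,"dz":9,"ax":0,"ay":0,"az":0,"hand":0}]'
python3 -m inch '[{"dx":0,"dy":0,"dz":2,"ax":0,"ay":0,"az":0,"hand":0},{"dx":0,"dy":0,"dz":4,"ax":0,"ay":0,"az":0,"hand":0},{"dx":0,"dy":0,"dz":5,"ax":0,"ay":0,"az":0,"hand":0},{"dx":0,"dy":0,"dz":5,"ax":0,"ay":0,"az":0,"hand":0}]'
```

```text
t: 7.85
ee_pos: [577.6, -21.1, 171.6]
eef_rot: [-3.12, -0.357, 0.002]
force: [-2.0, 1.6, -3.6]
finger_gap: 18.5
grasp_force: 78.8
t: 8.25
ee_pos: [577.7, -21.2, 167.0]
eef_rot: [-3.121, -0.357, 0.002]
force: [-3.8, 3.1, -2.4]
finger_gap: 18.7
grasp_force: 79.0
```

```bash
python3 -m inch '[{"dx":-1,"dy":-1,"dz":0,"ax":0,"ay":0,"az":0,"hand":0},{"dx":-1,"dy":-1,"dz":2,"ax":0,"ay":0,"az":0,"hand":0},{"dx":-1,"dy":-1,"dz":4,"ax":0,"ay":0,"az":0,"hand":0},{"dx":-1,"dy":-1,"dz":4,"ax":0,"ay":0,"az":0,"hand":0}]'
```

```text
t: 8.65
ee_pos: [577.8, -20.9, 165.9]
eef_rot: [3.12, 0.357, 0.004]
force: [-6.4, 2.8, 11.2]
finger_gap: 18.3
grasp_force: 81.2
```

```bash
python3 -m inch '[{"dx":-1,"dy":0,"dz":-0.7,"ax":0,"ay":0,"az":0,"hand":0},{"dx":-1,"dy":-0.5,"dz":-1,"ax":0,"ay":0,"az":0,"hand":0},{"dx":-1,"dy":-0.5,"dz":-1,"ax":0,"ay":0,"az":0,"hand":0}]'
python3 -m inch '[{"dx":0,"dy":0,"dz":0,"ax":0,"ay":0,"az":-2.5,"hand":0},{"dx":0,"dy":0,"dz":0,"ax":0,"ay":0,"az":-5,"hand":0}]'
python3 -c "
from bench import arm;o=arm.get_obs();print(o['wrist_torque'],o['joint_pos'][5],o['force'])"
```

```text
t: 8.95
ee_pos: [577.3, -20.9, 166.1]
eef_rot: [3.12, 0.357, 0.006]
force: [-3.1, 1.2, 7.3]
finger_gap: 18.9
grasp_force: 80.1
t: 9.15
ee_pos: [577.0, -21.0, 166.1]
eef_rot: [3.101, 0.496, 0.004]
force: [-3.2, 1.1, 7.0]
finger_gap: 18.7
grasp_force: 80.2
[ 0.1547207   0.91903041 -0.03623509] 1.1451731197897284 [-3.24049551  1.09640268  7.01330239]
```

```bash
python3 -m inch '[{"dx":-0.8,"dy":0,"dz":-0.5,"ax":0,"ay":0,"az":-2.5,"hand":0},{"dx":-0.8,"dy":0,"dz":-0.5,"ax":0,"ay":0,"az":-5,"hand":0}]'
python3 -m inch '[{"dx":0,"dy":0,"dz":0,"ax":0,"ay":0,"az":-2.5,"hand":0},{"dx":0,"dy":0,"dz":0,"ax":0,"ay":0,"az":-5,"hand":0}]'
python3 -m inch '[{"dx":0,"dy":0,"dz":0,"ax":0,"ay":0,"az":-2.5,"hand":0},{"dx":0,"dy":0,"dz":0,"ax":0,"ay":0,"az":-5,"hand":0}]'
python3 -c "
from bench import arm;o=arm.get_obs();print(o['wrist_torque'],o['joint_pos'][5],o['force'])"
```

```text
t: 9.35
ee_pos: [576.3, -21.3, 166.1]
eef_rot: [3.076, 0.63, 0.004]
force: [-2.1, 1.0, 3.0]
finger_gap: 18.5
grasp_force: 79.8
t: 9.55
ee_pos: [576.2, -21.2, 166.1]
eef_rot: [3.046, 0.764, 0.004]
force: [-2.5, 1.1, 4.6]
finger_gap: 18.7
grasp_force: 80.0
t: 9.75
ee_pos: [576.1, -21.2, 166.1]
eef_rot: [3.009, 0.896, 0.003]
force: [-3.6, 1.1, 4.6]
finger_gap: 18.5
grasp_force: 80.1
[ 0.24347004  0.7320869  -0.06313782] 0.8828219100280673 [-3.56498928  1.0761072   4.62329095]
```

```bash
python3 -m inch '[{"dx":-0.7,"dy":0,"dz":0,"ax":0,"ay":0,"az":-2.5,"hand":0},{"dx":-0.7,"dy":0,"dz":0,"ax":0,"ay":0,"az":-5,"hand":0}]'
python3 -m inch '[{"dx":0,"dy":0,"dz":0,"ax":0,"ay":0,"az":-2.5,"hand":0},{"dx":0,"dy":0,"dz":0,"ax":0,"ay":0,"az":-5,"hand":0}]'
python3 -m inch '[{"dx":0,"dy":0,"dz":0,"ax":0,"ay":0,"az":-2.5,"hand":0},{"dx":0,"dy":0,"dz":0,"ax":0,"ay":0,"az":-5,"hand":0}]'
python3 -c "
from bench import arm;o=arm.get_obs();print(o['wrist_torque'],o['joint_pos'][5],o['force'])"
```

```text
t: 9.95
ee_pos: [575.5, -20.9, 165.7]
eef_rot: [2.969, 1.026, 0.004]
force: [-2.4, 2.9, 1.9]
finger_gap: 18.4
grasp_force: 79.5
t: 10.15
ee_pos: [575.2, -20.7, 165.4]
eef_rot: [-2.921, -1.155, -0.003]
force: [-1.9, 3.4, 1.4]
finger_gap: 18.6
grasp_force: 79.4
t: 10.35
ee_pos: [574.8, -20.4, 164.7]
eef_rot: [-2.867, -1.281, -0.001]
force: [-3.3, 3.6, -1.5]
finger_gap: 18.7
grasp_force: 79.1
[ 0.98872736  0.49308603 -0.01558997] 0.6202468395202538 [-3.26261632  3.60539371 -1.48781672]
```

```bash
python3 -m inch '[{"dx":0,"dy":0,"dz":1.2,"ax":0,"ay":0,"az":0,"hand":0},{"dx":0,"dy":0,"dz":1.8,"ax":0,"ay":0,"az":-1.5,"hand":0}]'
python3 -m inch '[{"dx":0,"dy":0,"dz":0,"ax":0,"ay":0,"az":-1.5,"hand":0},{"dx":0,"dy":0,"dz":0,"ax":0,"ay":0,"az":-3,"hand":0}]'
python3 -c "
from bench import arm;o=arm.get_obs();print(o['wrist_torque'],o['joint_pos'][5],o['force'])"
```

```text
t: 10.55
ee_pos: [574.8, -20.4, 163.1]
eef_rot: [-2.852, -1.316, -0.001]
force: [-2.6, 4.1, 2.0]
finger_gap: 18.6
grasp_force: 79.7
t: 10.75
ee_pos: [574.6, -20.3, 163.0]
eef_rot: [-2.816, -1.391, -0.001]
force: [-2.4, 4.8, -0.7]
finger_gap: 18.7
grasp_force: 79.4
[ 1.24431832  0.63053056 -0.14211745] 0.54295396602878 [-2.35509706  4.79154673 -0.67229374]
```

```bash
python3 -m inch '[{"dx":0.5,"dy":-1,"dz":1,"ax":0,"ay":0,"az":1,"hand":0},{"dx":0.5,"dy":-1,"dz":2,"ax":0,"ay":0,"az":2,"hand":0}]'
python3 -m inch '[{"dx":0,"dy":0,"dz":1,"ax":0,"ay":0,"az":1,"hand":0},{"dx":0,"dy":0,"dz":1,"ax":0,"ay":0,"az":2,"hand":0}]'
python3 -c "
from bench import arm;o=arm.get_obs();print(o['wrist_torque'],o['joint_pos'][5],o['force'])"
```

```text
t: 10.95
ee_pos: [574.7, -20.0, 161.7]
eef_rot: [2.841, 1.338, 0.002]
force: [-2.4, 3.1, 4.2]
finger_gap: 18.5
grasp_force: 80.0
t: 11.15
ee_pos: [574.7, -20.1, 160.3]
eef_rot: [2.864, 1.289, 0.002]
force: [-0.3, 3.6, 2.5]
finger_gap: 18.7
grasp_force: 79.9
[ 0.90007395  0.46486221 -0.10291648] 0.6165058640545132 [-0.33124223  3.5810928   2.53404006]
```

```bash
python3 -m inch '[{"dx":0,"dy":-0.8,"dz":1.5,"ax":0,"ay":0,"az":-1,"hand":0},{"dx":0,"dy":-0.8,"dz":2,"ax":0,"ay":0,"az":-1,"hand":0},{"dx":0,"dy":-0.8,"dz":2,"ax":0,"ay":0,"az":0.5,"hand":0}]'
python3 -m inch '[{"dx":0,"dy":0,"dz":1.5,"ax":0,"ay":0,"az":1,"hand":0},{"dx":0,"dy":0,"dz":2,"ax":0,"ay":0,"az":0,"hand":0},{"dx":0,"dy":0,"dz":2,"ax":0,"ay":0,"az":0,"hand":0}]'
python3 -c "
from bench import arm;o=arm.get_obs();print(o['wrist_torque'],o['joint_pos'][5],o['force'])"
```

```text
t: 11.45
ee_pos: [574.5, -20.0, 158.6]
eef_rot: [2.868, 1.278, 0.003]
force: [-1.6, 2.4, 2.7]
finger_gap: 18.4
grasp_force: 79.8
t: 11.75
ee_pos: [574.5, -19.9, 156.3]
eef_rot: [2.867, 1.28, 0.002]
force: [-0.4, 1.6, 4.5]
finger_gap: 18.8
grasp_force: 80.0
[ 0.53996522  0.02449714 -0.09796548] 0.6231826024481195 [-0.41037244  1.61608749  4.54164864]
```

```bash
python3 -m inch '[{"dx":0,"dy":-0.5,"dz":1,"ax":0,"ay":0,"az":1,"hand":0},{"dx":0,"dy":-0.5,"dz":2,"ax":0,"ay":0,"az":-1,"hand":0},{"dx":0,"dy":-0.5,"dz":2,"ax":0,"ay":0,"az":0,"hand":0}]'
python3 -m inch '[{"dx":0,"dy":0,"dz":0.8,"ax":0,"ay":0,"az":1,"hand":0},{"dx":0,"dy":0,"dz":0.8,"ax":0,"ay":0,"az":-1,"hand":0},{"dx":0,"dy":0,"dz":0.8,"ax":0,"ay":0,"az":0,"hand":0}]'
python3 -c "
from bench import arm;o=arm.get_obs();print(o['wrist_torque'],o['joint_pos'][5],o['force'])"
```

```text
t: 12.05
ee_pos: [574.5, -19.8, 155.1]
eef_rot: [2.867, 1.279, 0.004]
force: [-0.1, 2.1, 8.8]
finger_gap: 18.9
grasp_force: 80.5
t: 12.35
ee_pos: [574.6, -19.7, 155.0]
eef_rot: [2.867, 1.279, 0.005]
force: [-1.4, 2.5, 13.1]
finger_gap: 18.6
grasp_force: 81.2
[ 4.96169068e-01  4.91322827e-01 -3.40415792e-05] 0.624186730227484 [-1.35245384  2.46749415 13.09944616]
```

The key is home: it bottomed at TCP z ≈ 155, as predicted for a tip height of 73. From the sinking profile the socket sits at about 49° yaw, so I'll ease the push and turn clockwise about 62.5° including play.

```bash
python3 -m inch '[{"dx":0,"dy":0,"dz":-1.5,"ax":0,"ay":0,"az":0,"hand":0},{"dx":0,"dy":0,"dz":-2.3,"ax":0,"ay":0,"az":3,"hand":0},{"dx":-0.1,"dy":0.1,"dz":-2.3,"ax":0,"ay":0,"az":6,"hand":0},{"dx":-0.2,"dy":0.2,"dz":-2.3,"ax":0,"ay":0,"az":10,"hand":0},{"dx":-0.2,"dy":0.3,"dz":-2.3,"ax":0,"ay":0,"az":14,"hand":0},{"dx":-0.3,"dy":0.4,"dz":-2.3,"ax":0,"ay":0,"az":18,"hand":0},{"dx":-0.3,"dy":0.5,"dz":-2.3,"ax":0,"ay":0,"az":20,"hand":0}]'
python3 -c "
from bench import arm;o=arm.get_obs();print(o['wrist_torque'],o['joint_pos'][5],o['force'])"
```

```text
t: 13.05
ee_pos: [574.8, -20.2, 155.2]
eef_rot: [3.047, 0.759, 0.004]
force: [2.7, 1.6, 0.5]
finger_gap: 18.6
grasp_force: 79.6
[ 0.43658327 -0.46714432  0.08051839] 0.9745175251999486 [2.73628131 1.63380314 0.54380417]
```

```bash
python3 -m inch '[{"dx":0,"dy":0.1,"dz":0,"ax":0,"ay":0,"az":4,"hand":0},{"dx":0.1,"dy":0.3,"dz":0,"ax":0,"ay":0,"az":8,"hand":0},{"dx":0.1,"dy":0.4,"dz":0,"ax":0,"ay":0,"az":12,"hand":0},{"dx":0.2,"dy":0.6,"dz":0,"ax":0,"ay":0,"az":16,"hand":0},{"dx":0.2,"dy":0.7,"dz":0,"ax":0,"ay":0,"az":20,"hand":0},{"dx":0.2,"dy":0.8,"dz":0,"ax":0,"ay":0,"az":24,"hand":0},{"dx":0.3,"dy":0.9,"dz":0,"ax":0,"ay":0,"az":28,"hand":0},{"dx":0.3,"dy":1,"dz":0,"ax":0,"ay":0,"az":32,"hand":0},{"dx":0.3,"dy":1.1,"dz":0,"ax":0,"ay":0,"az":36,"hand":0},{"dx":0.3,"dy":1.2,"dz":0,"ax":0,"ay":0,"az":40,"hand":0},{"dx":0.3,"dy":1.3,"dz":0,"ax":0,"ay":0,"az":42.5,"hand":0},{"dx":0.3,"dy":1.3,"dz":0,"ax":0,"ay":0,"az":42.5,"hand":0}]'
python3 -c "
from bench import arm;o=arm.get_obs();print(o['wrist_torque'],o['joint_pos'][5],o['force'])"
```

```text
t: 14.25
ee_pos: [575.6, -21.4, 155.2]
eef_rot: [3.116, -0.394, 0.004]
force: [3.2, 1.3, -1.1]
finger_gap: 18.6
grasp_force: 79.4
[ 0.1716245  -0.61790394  0.02956691] 1.71286326609736 [ 3.2023648   1.25564447 -1.09429895]
```

```bash
python3 -m inch '[{"dx":0.7,"dy":-0.6,"dz":1,"ax":0,"ay":0,"az":0,"hand":0},{"dx":0.7,"dy":-0.6,"dz":2,"ax":0,"ay":0,"az":0,"hand":0},{"dx":0.7,"dy":-0.6,"dz":2,"ax":0,"ay":0,"az":0,"hand":0}]'
python3 - <<'E'
from h import *
from bench import eyes,arm
import pickle
o=arm.get_obs();print(o["wrist_torque"],o["force"])
c=eyes.get_calibration("wrist");w=eyes.snapshot("wrist");cv2.imwrite("pics/w7.png",w);pickle.dump((o,c),open("p7.pkl","wb"))
g=cv2.GaussianBlur(cv2.cvtColor(w,6),(3,3),0).astype(float);hz=o["ee_pos"][2]+14.8+12
# bar side edges between far end and pads (rows 229..262)
for nm in("L","R"):
    P=[]
    for r in range(229,252,2):
        d=np.diff(g[r]);
        x=245+np.argmin(d[245:280]) if nm=="L" else 285+np.argmax(d[285:322])
        P.append(plane(c,(x+.5,r),hz)[:2])
    P=np.array(P);v=cv2.fitLine(P.astype(np.float32),cv2.DIST_HUBER,0,.01,.01).ravel()
    print(nm,np.degrees(np.arctan(v[1]/v[0])),P[0],P[-1])
E
```

```text
t: 14.55
ee_pos: [576.1, -21.3, 155.1]
eef_rot: [3.115, -0.392, 0.005]
force: [0.2, 0.2, 9.2]
finger_gap: 18.5
grasp_force: 81.0
[-0.04653731  0.06212814  0.08270002] [0.17335288 0.15959334 9.21358966]
L -11.172548 [611.33276224 -16.1372961 ] [602.19170375 -14.27935746]
R 30.571236 [604.0443943  -44.42680232] [595.02931019 -42.05194541]
```

```bash
python3 -m inch '[{"dx":0,"dy":0,"dz":-1.5,"ax":0,"ay":0,"az":0,"hand":0},{"dx":0,"dy":0,"dz":-1.5,"ax":0,"ay":0,"az":0,"hand":0.2},{"dx":0,"dy":0,"dz":-1.5,"ax":0,"ay":0,"az":0,"hand":0.4},{"dx":0,"dy":0,"dz":-1.5,"ax":0,"ay":0,"az":0,"hand":0.6},{"dx":0,"dy":0,"dz":-1.5,"ax":0,"ay":0,"az":0,"hand":0.8},{"dx":0,"dy":0,"dz":-1.5,"ax":0,"ay":0,"az":0,"hand":0.8},{"dx":0,"dy":0,"dz":-1.5,"ax":0,"ay":0,"az":0,"hand":0.8}]' 20
python3 -m inch '[{"dx":0,"dy":0,"dz":-10,"ax":0,"ay":0,"az":0,"hand":0.8},{"dx":0,"dy":0,"dz":-30,"ax":0,"ay":0,"az":0,"hand":0.8},{"dx":0,"dy":0,"dz":-60,"ax":0,"ay":0,"az":0,"hand":0.8},{"dx":0,"dy":0,"dz":-95,"ax":0,"ay":0,"az":0,"hand":0.8},{"dx":0,"dy":0,"dz":-120,"ax":0,"ay":0,"az":0,"hand":0.8},{"dx":0,"dy":0,"dz":-125,"ax":0,"ay":0,"az":0,"hand":0.8},{"dx":0,"dy":0,"dz":-125,"ax":0,"ay":0,"az":0,"hand":0.8}]'
python3 - <<'E'
from h import *
from bench import eyes,arm
import pickle
o=arm.get_obs();print(o["t"],o["ee_pos"])
cs={}
for n in("scene","wrist"):
    cs[n]=eyes.get_calibration(n);cv2.imwrite(f"pics/{n}8.png",eyes.snapshot(n))
c=cs["wrist"];w=cv2.imread("pics/wrist8.png");g=cv2.cvtColor(w,6)
m=(g<42).astype(np.uint8);m[255:]=0;m=cv2.morphologyEx(m,cv2.MORPH_OPEN,np.ones((5,5),np.uint8))
n,l,s,ce=cv2.connectedComponentsWithStats(m)
for i in range(1,n):
    if s[i,4]<500: continue
    q=cv2.findContours((l==i).astype(np.uint8),0,1)[0][0][:,0].astype(float)
    print(s[i],cv2.minAreaRect(np.array([plane(c,p,182)[:2] for p in q],np.float32)))
a=cv2.imread("pics/scene8.png")[110:270,100:300]
P=[proj(cs["scene"],(575,-21,z)) for z in (170,105)];print(P)
cv2.imwrite("pics/mix8.png",np.hstack([cv2.resize(w[100:300,180:380],(400,400),interpolation=2),cv2.resize(a,(400,400),interpolation=2)]))
E
```

```text
t: 15.3
ee_pos: [574.7, -20.3, 154.8]
eef_rot: [3.117, -0.395, -0.001]
force: [-0.2, -1.3, 0.3]
finger_gap: 68.2
grasp_force: 0.0
t: 16.0
ee_pos: [575.6, -20.4, 281.5]
eef_rot: [-3.117, 0.395, -0.005]
force: [-0.9, -0.6, 0.1]
finger_gap: 68.5
grasp_force: 0.0
16.0 [575.58656116 -20.3728855  281.48890967]
[  72    0  157   52 1211] ((730.3314819335938, 35.530303955078125), (116.61904907226562, 5.2265095710754395), 89.95365905761719)
[ 413   36  103  105 2696] ((632.7978515625, -172.61424255371094), (76.7158203125, 72.05560302734375), 77.31871795654297)
[ 270  163   29   89 2126] ((578.1044921875, -23.517013549804688), (20.85624885559082, 73.13175201416016), 77.8179702758789)
[array([252.55503225, 186.12749151]), array([253.88962369, 212.75065634])]
```

View pics/mix8.png

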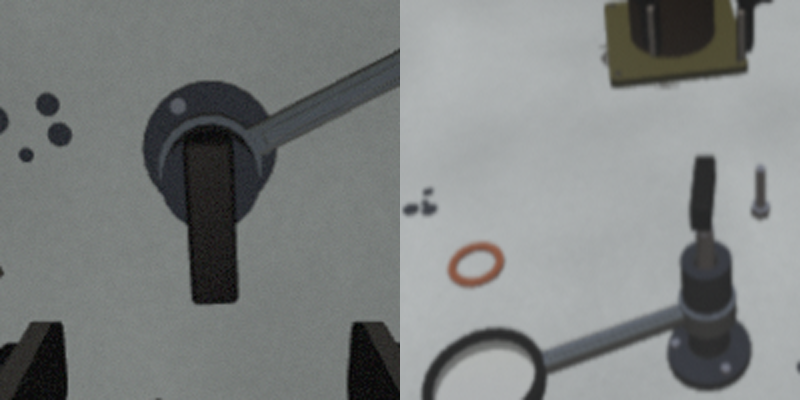

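The key stands upright in the post, with its handle at scene (252,187) against (252.6,186.1) predicted for fully home. Handle yaw reads about -12°. One last check that the lens and the others haven't moved, then I'll hand in.

```bash
python3 - <<'E'
import cv2,numpy as np
a,b=[cv2.GaussianBlur(cv2.imread(f"pics/scene{i}.png",0),(5,5),0) for i in (0,8)]
d=(cv2.absdiff(a,b)>22).astype(np.uint8);n,l,s,c=cv2.connectedComponentsWithStats(d)
print([s[i].tolist() for i in range(1,n) if s[i,4]>6])
p=cv2.phaseCorrelate(np.float32(a[235:295,100:185]),np.float32(b[235:295,100:185]));print("lens shift px",p)
E
```

```text
[[184, 0, 40, 66, 1319], [245, 0, 33, 64, 1006], [234, 12, 12, 2, 15], [226, 31, 28, 6, 135], [215, 46, 4, 3, 8], [200, 74, 15, 36, 321], [255, 74, 42, 58, 1087], [244, 171, 15, 36, 463], [378, 170, 28, 35, 589]]
lens shift px ((-0.049156044304254465, 0.010411840347806844), 0.9863757967065881)
```

Only the arm and the large key changed, and the lens hasn't moved.

```bash
python3 -c "
from bench import order;print(order.close_job())"
```

```text
the job is handed in; nothing more can be done
None
```

The job is handed in: the large key stands fully home in the lock screw, turned clockwise by an estimated 58–60° (from the socket's felt position and the handle's final angle), and the before/after pictures show the lens, the thin key and everything else unmoved.

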